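Clamp a loaf tin in the bench holder, to the first slip of the clutch

TASK

Lay the small dark loaf tin gently and flat on the bed of the bench holder, between its rails, end fence and spring pad, and let go of it. Then clamp it by turning the orange wing knob clockwise and stop at the first slip of its clutch: the slip pin on top of the knob then clearly stands up and shows green, but never any red. Leave the tin clamped and do not shift the spray can or the sugar shaker.

Things in the scene. Friction and masses are not known exactly. Their poses are not given: they have to be found in the camera images.
- loaf_tin: Empty open-topped small loaf tin of dark steel, 140 mm long (its y), 62 mm wide (its x), 55 mm high, walls 3 mm, about 0.3 kg. Origin at the centre of its underside, z up. The outer width of 62 mm can be gripped from above.
- holder: Bench tin holder fixed to the table: steel bed 130 mm (x) by 330 mm (y from -155 to +175), 12 mm thick; origin at its underside. From -y to +y: end fence, tin space, sprung pad on a jaw, blue gearbox (90 by 70 mm, top 62 mm up) with an orange wing knob at y = +127. White rails beside the tin space: inner faces at x = -35 and +35 mm, 8 mm higher than the bed.
- seat (a point): Middle of the holder's tin space, on the bed (12 mm above the table), axes as the holder's. The tin lies along y here, either way round, underside at this height; it has 4 mm to spare each side, 3 mm or more each end. Fence face 73 to 82 mm to -y (set by hand; fence top 42 mm above the bed), pad face 73 mm to +y with the jaw open, as at the start.
- knob_grip (a point): Grip point of the orange wing knob, on its upright axis, 104 mm above the table; turns with it. The wing is a bar 42 mm long (point x) and 14 mm thick (point y), from 14 mm above to 18 mm below this point; under it a disc of 42 mm diameter, then a neck; the gearbox top is 42 mm below this point. The wing lies along the holder's x at the start. May be turned in several grasps.
- pad: Black rubber pad (55 by 6 by 26 mm, origin at its centre) sprung by 10 N/mm on the jaw. The knob, turned clockwise seen from above, drives the jaw to -y, 8 mm per rad, against a drag of 0.22 N m. After 0.75 to 1.9 rad tin and fence stop it; in 0.25 rad more the torque climbs to 0.38 N m and stays: the clutch slips, the jaw stands. The drag holds the jaw; turning back loosens it.
- slip_pin (a joint): How far the slip pin stands out of the top of the wing knob, in m: a round pin, 8 mm in diameter, in the middle of the wing, flush (0) at the start. It rises 8 mm for each rad that the clutch slips and does not sink again. Its first 5 mm are green; red shows beyond.
- spray_can: Orange and yellow spray can, 60 mm diameter, 170 mm high, standing; origin at the centre of its foot. Leave it alone.
- shaker: Aluminium sugar shaker, 72 mm diameter, 106 mm high, standing; origin at the centre of its foot. Leave it alone.

How it is judged:
On the way, in this order (a step that is already met when the one before it is completed fails the run):
1. the tin lies flat on the bed between the rails, fence and pad, let go, not yet clamped to slip (z of loaf_tin in the frame of seat between -0.003 and 0.003 m and x of loaf_tin in the frame of seat between -0.006 and 0.006 m and y of loaf_tin in the frame of seat between -0.015 and 0.008 m and angle between loaf_tin's own z axis and vertical below 0.06 rad and contact force between the fingers and loaf_tin below 0.2 N), for 0.2 s.
2. the pad clamps the tin and the clutch has slipped (contact force between pad and loaf_tin above 5 N and value of joint slip_pin above 0.001 m), for 0.2 s.
At the end, for the whole second after the job is handed in: The tin lies flat on the bed (underside within 3 mm of it, tilt under 0.06 rad), between the rails (within 6 mm of the middle line, along it within 0.08 rad), at rest, pressed by the pad with more than 5 N, and the slip pin on the knob stands 1 to 5 mm up, showing green and no red (all of step 2 and z of loaf_tin in the frame of seat between -0.003 and 0.003 m and x of loaf_tin in the frame of seat between -0.006 and 0.006 m and angle between loaf_tin's own z axis and vertical below 0.06 rad and angle between the y axis of loaf_tin and the y axis of holder, either way round below 0.08 rad and value of joint slip_pin below 0.005 m and linear speed of loaf_tin below 0.01 m/s); the robot touches nothing.
It fails at once if the clutch is slipped on into the red: slip pin up by more than 5 mm (value of joint slip_pin above 0.005 m).
It fails at once if the tin is rammed onto or against the holder with more than 35 N (contact force between loaf_tin and holder above 35 N).
It fails at once if the spray can is shifted by more than 20 mm (distance of spray_can from where it was at the start of the episode above 0.02 m).
It fails at once if the shaker is shifted by more than 20 mm (distance of shaker from where it was at the start of the episode above 0.02 m).
It also fails if it takes over 70 s, if anything falls off the work surface, if the arm or the gripper's body presses on something with over 40 N, if the wrist force passes 120 N, or if a joint passes its speed limit or range.

ROBOT

A 6-joint arm with a two-finger parallel gripper is mounted at the origin on the work surface. World frame = base frame: x ahead of the robot, y to its left, z up, the work surface at z = 0. Lengths are in m, angles in rad, forces in N, time in s.
With the tool pointing down it reaches from about 0.425 to 0.95 m from the base axis. Payload 3.5 kg.
Tool frame: the origin (TCP) lies on the centre line of the jaws, within the pads' length; the fingertips stand tip_extent ahead of it and the grasp point (between the pads) lies 2 mm behind it (tip_extent is the distance from the TCP to the fingertips, in m); z points along the fingers, y is the direction in which the jaws open and shut (so a half turn about z gives the same grasp; the last joint's range is limited). The gripper opens to 85 mm and grips with 20 to 120 N. Pads are 22 mm wide; open, the fingers measure 114 mm over their backs; the gripper's body (76 mm by 85 mm) begins 54 mm behind the grasp point. The pads swing forward as they close: fully open they stand 13 mm farther back than shut.
Start: joints at [1.004, 0.286, 1.577, -0, 1.279, -0.15], TCP at [0.273, 0.617, 0.248] pointing down, gripper open.
Joint ranges: [-2.77, 2.77], [-0.9, 2.22], [0.21, 2.48], [-1.53, 4.67], [0.24, 2.81], [-2.84, 2.84]. Speed limits (rad/s): [2.79, 2.79, 3.14, 3.14, 3.14, 3.14].

INTERFACE

Orientations are given as a unit quaternion [x, y, z, w].
In Python, from plant import * gives the robot as it stands.
- The arm moves only by the shell command python3 -m crank 'ROWS' [FORCE]. ROWS is JSON, a list of rows, each a list of 7 numbers: the gripper's target within -1 to 1 (shut at 1, half-way at 0, fully open at -1), then the shift along the tool's x, y, z in cm, then the turn, a rotation vector about the tool's x, y, z in degrees. In form: [[fingers, tx, ty, tz, wx, wy, wz], ...]. A call has 1 to 5 rows; each row shifts and turns the commanded pose from where the row before left it, along the tool's axes as they then stand; what a row does not reach is not made up. A row lasts 1/10 s, in which the tool goes at most 50 mm and 8.59 degrees, less where a joint would pass 70% of its speed; a pose out of reach is approached as far as the arm can. A call is refused whole if a number of a shift passes 5 or a number of a turn 8.59, either way. A call with a gripper value outside its range is refused whole. The fingers move at their own pace and stop on an object; FORCE is the grip in N (left out, the last holds). Time passes only in rows, so rows that do not move let the fingers close. It gives the time, the measured TCP pose, the force and the opening at its end, in the units of the state.
- get_state(): the state, without advancing time (a new reading comes with each control period).
- read_camera(name): name is "side" or "top" or "wrist"; returns a dict with "color" (400x640x3 uint8, red, green, blue), "vfov" (degrees; the focal length in pixels is half the picture's height over the tangent of half this angle, whatever the lens; pixels are square), "cx", "cy" (the principal point, pixels), "cam_to_world" (4x4, takes a point from camera to world coordinates). Camera axes: x right, y up, looking along -z (the intrinsics and any distortion apply to the point x, -y, -z); pixel columns grow to the right and rows downward; lengths in m; the calibration is good to about 2 mm. A picture is of the moment at which its call begins. There is no depth.
- sign_off(): hands the job in, once; it reports no verdict.
Trained networks look in the newest picture that a camera, given by its name, has taken for a name from the list of things; names that differ only in an ending like _2 or _b are one class to them, and where a whole thing is asked for, a point or a joint stands for the part that bears it (a point fixed in the world has none). Each returns a list of dicts, best first, with "p" (0 to 1); they miss things now and then, are a little off and sometimes report something else, mostly with a low value. They report only what shows in the picture. A call takes as long as a camera call.
- trace(thing, camera): "pixels" (400x640 bool, what is visible of it) and "location" ([column, row] in pixels, amid what is visible of it).
- place_of(thing, camera): "location" ([column, row] in pixels: a listed point, or the origin of a listed thing).
The state is a dict: "time": time; "qpos": joint angles; "dq": joint speeds; "joint_efforts": joint torques, N m; "eef_pos": TCP position; "tcp_rot": TCP orientation; "contact_force": force on the tool from outside, world axes, zero at the start; "wrist_torque": the same for the moment, N m; "opening": opening from 0.0 (shut) to 1.0 (fully open).
Only numpy, scipy, OpenCV 4.12 (cv2) and the standard library are available. Lean on these libraries where they do the work, as an engineer would, in place of code of your own. Each camera call takes 0.05 s, during which the arm holds its last target.

## Working session

There is one attempt and no reset: what is moved stays moved. The work goes in short steps, Python scripts to look and compute and a shell command to move; the robot and the scene stay as the last step left them, time stands still between calls to the robot, and variables do not carry over. Pictures are saved under pics/ and viewed, and the job is handed in when it is done.

```bash
ls; mkdir -p pics
cat > h.py <<'E'
from plant import *
import numpy as np, cv2
from scipy.spatial.transform import Rotation as R
def snap(n,f):
    d=read_camera(n); cv2.imwrite('pics/'+f,cv2.cvtColor(d['color'],cv2.COLOR_RGB2BGR)); return d
def proj(d,P):
    P=np.atleast_2d(P); M=np.linalg.inv(d['cam_to_world']); c=(M[:3,:3]@P.T).T+M[:3,3]
    f=200/np.tan(np.radians(d['vfov'])/2)
    return np.c_[d['cx']+f*c[:,0]/-c[:,2], d['cy']-f*c[:,1]/-c[:,2]]
def ray(d,px):
    f=200/np.tan(np.radians(d['vfov'])/2)
    v=np.array([(px[0]-d['cx'])/f,-(px[1]-d['cy'])/f,-1]); M=d['cam_to_world']
    return M[:3,3], M[:3,:3]@v
def onz(d,px,z):
    o,v=ray(d,px); return o+v*(z-o[2])/v[2]
E
python3 - <<'E'
from h import *
print(get_state())
for c in ['side','top','wrist']:
    d=snap(c,c+'0.png'); print(c,[ (k,v) for k,v in d.items() if k!='color'])
    for t in ['loaf_tin','holder','seat','knob_grip','pad','slip_pin','spray_can','shaker']:
        print(t,[(np.round(x['location'],1).tolist(),round(x['p'],2)) for x in place_of(t,c)][:3])
E
```

```text
pics
{'time': 0.0, 'qpos': array([ 1.00400191e+00,  2.87159896e-01,  1.57816377e+00,  1.23834871e-05,
        1.27857701e+00, -1.50004471e-01]), 'dq': array([ 0.0023606 ,  0.00117372, -0.00131851, -0.00045331, -0.00202153,
       -0.0001884 ]), 'joint_efforts': array([-1.40007742e-03, -4.05997717e+01, -2.92616451e+01, -1.66140385e-04,
        5.87533388e-03,  3.96853281e-06]), 'eef_pos': array([0.27290234, 0.61670998, 0.24695813]), 'tcp_rot': array([ 2.06891479e-01,  9.78363217e-01, -1.07860629e-03, -4.10350072e-04]), 'contact_force': array([ 0.18816447, -0.52851349,  0.27653283]), 'wrist_torque': array([ 0.01737643, -0.02550519,  0.01576898]), 'opening': 0.9994560305506388}
side [('vfov', 57.28977875591804), ('cx', 319.0798605066905), ('cy', 193.00668107673388), ('cam_to_world', array([[-0.95848947,  0.22779903, -0.17148043,  0.4084824 ],
       [-0.28487455, -0.7397427 ,  0.60961236,  0.52841913],
       [ 0.01201771,  0.63315744,  0.77392973,  0.73966826],
       [ 0.        ,  0.        ,  0.        ,  1.        ]]))]
loaf_tin [([322.0, 245.9], 0.92)]
holder [([332.4, 143.1], 0.9)]
seat [([334.4, 133.9], 0.58)]
knob_grip [([320.1, 149.6], 0.77)]
pad [([261.5, 271.4], 0.63), ([326.1, 149.2], 0.42)]Traceback (most recent call last):
  File "<stdin>", line 6, in <module>
ValueError: it knows: holder, knob_grip, loaf_tin, pad, seat, shaker, spray_can
```

Run:
```python
from h import *
for c in ['side','top','wrist']:
    d=snap(c,c+'0.png'); print(c,[ (k,v) for k,v in d.items() if k!='color'], d.keys())
    for t in ['loaf_tin','holder','seat','knob_grip','pad','spray_can','shaker']:
        z={'seat':.012,'knob_grip':.104,'pad':.05}.get(t,0)
        print(t,[(np.round(x['location'],1).tolist(),round(x['p'],2),onz(d,x['location'],z).round(3).tolist()) for x in place_of(t,c)][:3])
```

```text
side [('vfov', 57.28977875591804), ('cx', 319.0798605066905), ('cy', 193.00668107673388), ('cam_to_world', array([[-0.95848947,  0.22779903, -0.17148043,  0.4084824 ],
       [-0.28487455, -0.7397427 ,  0.60961236,  0.52841913],
       [ 0.01201771,  0.63315744,  0.77392973,  0.73966826],
       [ 0.        ,  0.        ,  0.        ,  1.        ]]))] dict_keys(['color', 'vfov', 'cx', 'cy', 'cam_to_world'])
loaf_tin [([321.7, 247.3], 0.87, [0.52, 0.101, 0.0])]
holder [([331.3, 144.2], 0.95, [0.591, -0.242, 0.0])]
seat [([335.4, 135.5], 0.7, [0.586, -0.269, 0.012])]
knob_grip [([318.9, 148.0], 0.83, [0.591, -0.111, 0.104])]
pad [([329.3, 146.9], 0.5, [0.581, -0.178, 0.05])]
spray_can [([328.8, 344.0], 0.8, [0.446, 0.305, 0.0])]
shaker [([261.2, 269.6], 0.73, [0.633, 0.195, 0.0])]
top [('vfov', 50.52532677722248), ('cx', 314.75407123559376), ('cy', 201.24477114870726), ('cam_to_world', array([[ 0.07196015,  0.975327  , -0.2087079 ,  0.40286081],
       [-0.9974011 ,  0.07111675, -0.01155226,  0.02793906],
       [ 0.0035754 ,  0.20899679,  0.97790979,  0.85392698],
       [ 0.        ,
[... 452 characters left out ...]
78, 0.05])]
spray_can [([178.2, 255.1], 0.89, [0.455, 0.303, 0.0])]
shaker [([239.6, 175.9], 0.77, [0.628, 0.198, 0.0])]
wrist [('vfov', 61.41195980842195), ('cx', 318.7593640206512), ('cy', 196.9306404881966), ('cam_to_world', array([[ 4.05395912e-01, -8.67219230e-01, -2.89110641e-01,
         1.98268105e-01],
       [ 9.14141109e-01,  3.84437290e-01,  1.28662361e-01,
         6.50250412e-01],
       [-4.33562553e-04, -3.16447117e-01,  9.48610054e-01,
         3.72719976e-01],
       [ 0.00000000e+00,  0.00000000e+00,  0.00000000e+00,
         1.00000000e+00]]))] dict_keys(['color', 'vfov', 'cx', 'cy', 'cam_to_world'])
loaf_tin []
holder []
seat []
knob_grip []
pad []
spray_can []
shaker []
```

View pics/side0.png

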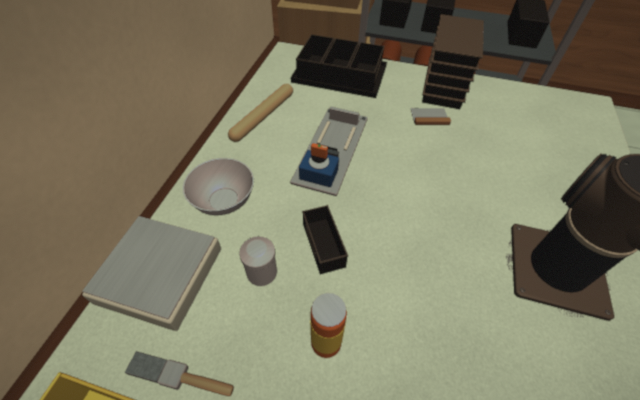

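View pics/top0.png

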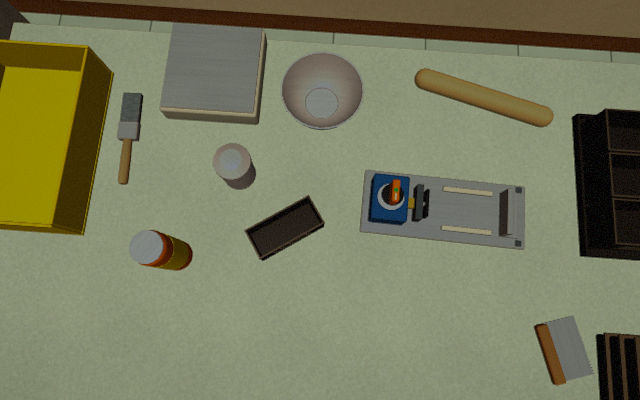

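View pics/wrist0.png

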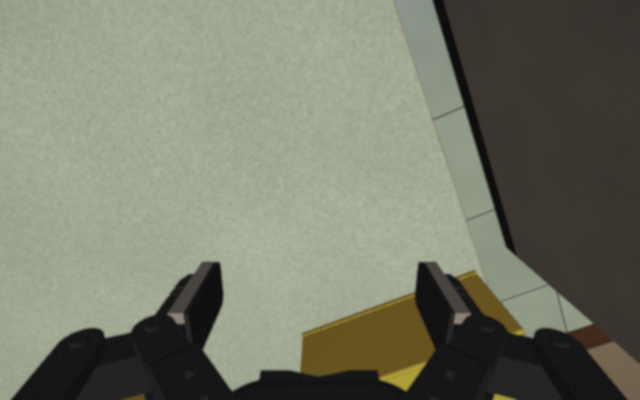

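The side view shows the tin at about (325,240), the holder at (332,148) and the can at (328,325). The top view shows the same layout: tin (285,228), knob (395,192), fence (508,213) and shaker (235,165). Next I'll get the tin and holder orientations.

Run:
```python
from h import *
for c in ['top','side']:
    d=read_camera(c)
    t=trace('loaf_tin',c)[0]; m=t['pixels'].astype(np.uint8)
    cn,_=cv2.findContours(m,0,2); k=max(cn,key=cv2.contourArea)
    r=cv2.minAreaRect(k); print(r, cv2.boxPoints(r).tolist())
    im=cv2.cvtColor(d['color'],cv2.COLOR_RGB2BGR)
    x,y,w,h=cv2.boundingRect(k); print(x,y,w,h)
    cr=im[y-15:y+h+15,x-15:x+w+15]; cv2.imwrite(f'pics/{c}_tin.png',cv2.resize(cr,None,fx=5,fy=5,interpolation=2))
    t=trace('holder',c)[0]; m=t['pixels'].astype(np.uint8)
    x,y,w,h=cv2.boundingRect(m); print(x,y,w,h)
    s=4 if c=='top' else 5
    cr=im[y-8:y+h+8,x-8:x+w+8]; cv2.imwrite(f'pics/{c}_hold.png',cv2.resize(cr,None,fx=s,fy=s,interpolation=2))
```

```text
((284.144287109375, 228.0660400390625), (37.08259201049805, 76.15768432617188), 60.12400817871094) [[241.89004516601562, 230.956787109375], [307.9267883300781, 193.02078247070312], [326.3985290527344, 225.17529296875], [260.3617858886719, 263.1112976074219]]
244 196 81 65
360 170 166 80
((324.7013244628906, 239.0904541015625), (67.18070983886719, 32.63309097290039), 71.17529296875) [[298.4187927246094, 212.561767578125], [329.3063659667969, 202.03192138671875], [350.9838562011719, 265.619140625], [320.0962829589844, 276.14898681640625]]
303 206 45 69
291 110 77 87
```

View pics/top_tin.png

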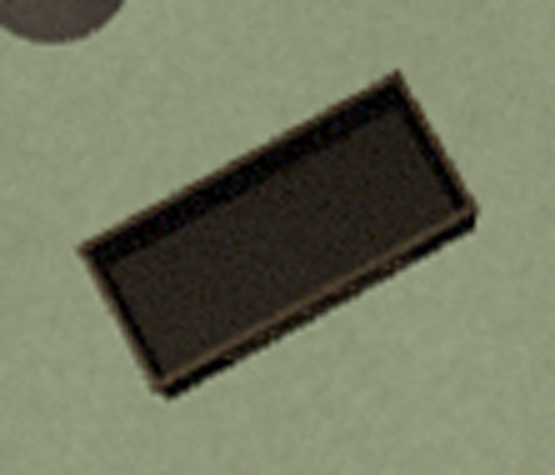

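View pics/top_hold.png

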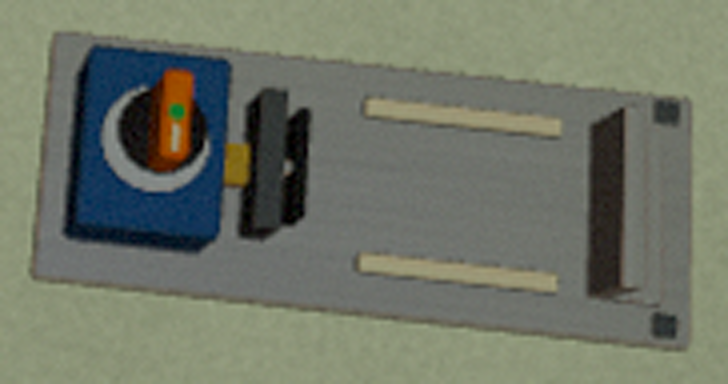

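Run:
```python
from h import *
d=read_camera('top')
T=np.array([onz(d,p,.055) for p in [(308.6,195.4),(323.4,222.6),(261,258),(246,230.6)]]);print(T.round(4))
for i in range(4): v=T[(i+1)%4]-T[i]; print(np.linalg.norm(v).round(4),np.degrees(np.arctan2(v[1],v[0])).round(1))
print('c',T.mean(0))
H=np.array([onz(d,p,.012) for p in [(365.3,170.5),(524.5,186.5),(524.5,249.5),(360.3,232)]]);print(H.round(4))
for i in range(4): v=H[(i+1)%4]-H[i]; print(np.linalg.norm(v).round(4),np.degrees(np.arctan2(v[1],v[0])).round(1))
print('c',H.mean(0))
# rails
q=lambda x,y:(352+x/4,162+y/4)
for a in [(367,115),(560,133),(358,268),(557,288)]: print(onz(d,q(*a),.02).round(4))
print(R.from_quat(get_state()['tcp_rot']).as_matrix().round(3))
```

```text
[[0.584  0.0501 0.055 ]
 [0.533  0.0179 0.055 ]
 [0.4576 0.13   0.055 ]
 [0.507  0.1635 0.055 ]]
0.0603 -147.8
0.1351 123.9
0.0597 34.1
0.1371 -55.8
c [0.52042756 0.09036058 0.055     ]
[[ 0.6549 -0.0615  0.012 ]
 [ 0.6447 -0.3888  0.012 ]
 [ 0.5151 -0.3848  0.012 ]
 [ 0.5264 -0.0575  0.012 ]]
0.3275 -91.8
0.1296 178.2
0.3274 88.0
0.1285 -1.8
c [ 0.58524966 -0.22315764  0.012     ]
[ 0.6215 -0.2212  0.02  ]
[ 0.6193 -0.3186  0.02  ]
[ 0.5429 -0.2174  0.02  ]
[ 0.5401 -0.3159  0.02  ]
[[-0.914  0.405 -0.   ]
 [ 0.405  0.914 -0.   ]
 [-0.    -0.    -1.   ]]
```

```bash
cat >> h.py <<'E'
def go(x,y,z,yaw):
    """tool shift (cm, current tool axes) and tool-z turn (deg) to reach pose, pointing down"""
    s=get_state(); M=R.from_quat(s['tcp_rot']).as_matrix()
    cur=np.degrees(np.arctan2(M[1,1],M[0,1])); dyaw=(yaw-cur+90)%180-90
    sh=M.T@(np.array([x,y,z])-s['eef_pos'])*100
    # shift after the turn
    a=np.radians(yaw); Y=np.array([np.cos(a),np.sin(a),0])*(1 if abs((yaw-cur+180)%360-180)<90 else -1); Z=np.array([0,0,-1]); X=np.cross(Y,Z)
    sh2=np.array([X,Y,Z])@(np.array([x,y,z])-s['eef_pos'])*100
    tilt=M.T@np.cross(M[:,2],[0,0,-1])
    print('t',round(s['time'],2),'pos',s['eef_pos'].round(4),'yaw',cur.round(2),'| shift now',sh.round(2),'turn z',round(-dyaw,2),'tilt fix',np.degrees(tilt).round(2),'| shift after turn',sh2.round(2),'F',s['contact_force'].round(2),'T',s['wrist_torque'].round(3),'open',round(s['opening'],3))
E
python3 - <<'E'
from h import *
import plant
print([k for k in dir(plant) if not k.startswith('__')])
print(globals().get('tip_extent'))
go(.45,.14,.25,34)
E
python3 -m crank '[[-1,0,0,0,0,0,8],[-1,0,0,0,0,0,8],[-1,0,0,0,0,0,8],[-1,0,0,0,0,0,8]]'
python3 -c "
from h import *
go(.46,.17,.25,34)"
```

```text
['Unreachable', 'get_state', 'place_of', 'read_camera', 'sign_off', 'tip_extent', 'trace']
0.017
t 1.85 pos [0.2732 0.6172 0.2483] yaw 66.12 | shift now [-35.48 -36.48  -0.17] turn z 32.12 tilt fix [-0.  0.  0.] | shift after turn [-49.45 -12.03  -0.17] F [ 0.27 -1.16  0.37] T [-0.06  -0.04   0.005] open 0.996
time: 2.25
eef_pos: [0.2732, 0.6172, 0.2483]
tcp_rot: [0.471, 0.882, 0.0, 0.0]
contact_force: [-0.1, -0.0, -0.0]
opening: 0.997
t 2.25 pos [0.2732 0.6172 0.2483] yaw 33.79 | shift now [-47.56  -9.35  -0.17] turn z -0.21 tilt fix [0. 0. 0.] | shift after turn [-47.52  -9.52  -0.17] F [-0.12 -0.02 -0.03] T [-0.014 -0.018 -0.015] open 0.997
```

```bash
python3 -m crank '[[-1,-5,-1,0,0,0,0],[-1,-5,-1,0,0,0,0],[-1,-5,-1,0,0,0,0],[-1,-5,-1,0,0,0,0],[-1,-5,-1,0,0,0,0]]'
python3 -m crank '[[-1,-5,-1,0,0,0,0],[-1,-5,-1,0,0,0,0],[-1,-5,-1,0,0,0,0],[-1,-5,-1,0,0,0,0],[-1,-2.5,-0.5,0,0,0,0]]'
python3 - <<'E'
from h import *
d=snap('wrist','w1.png')
go(.520,.090,.25,34)
for p in place_of('loaf_tin','wrist')[:2]: print(p, onz(d,p['location'],0))
E
```

```text
time: 2.75
eef_pos: [0.3705, 0.385, 0.2485]
tcp_rot: [0.468, 0.884, 0.0, 0.0]
contact_force: [0.7, -0.9, 0.8]
opening: 1.0
time: 3.25
eef_pos: [0.4586, 0.1758, 0.2488]
tcp_rot: [0.47, 0.883, 0.0, 0.001]
contact_force: [-0.4, 0.1, -0.0]
opening: 1.004
t 3.3 pos [0.4596 0.1741 0.2488] yaw 33.86 | shift now [-10.35   0.33  -0.09] turn z -0.14 tilt fix [0.01 0.19 0.  ] | shift after turn [-10.35   0.3   -0.12] F [ 2.1  -0.79 -0.05] T [-0.037 -0.073 -0.023] open 1.001
{'location': [320.8, 241.1], 'p': 0.78} [0.51615031 0.09392663 0.        ]
```

View pics/w1.png

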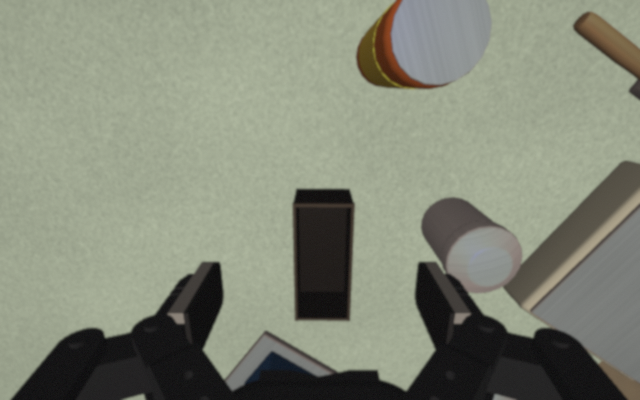

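The wrist view shows the tin upright in the picture, with rim corners near (294,206), (353,206), (350,320) and (296,320). The can is at the top and the shaker on the right. I'll measure from these corners.

Run:
```python
from h import *
d=read_camera('wrist')
T=np.array([onz(d,p,.055) for p in [(294,205),(353.5,205),(350.5,320),(295.5,320)]]);print(T.round(4))
for i in range(4): v=T[(i+1)%4]-T[i]; print(np.linalg.norm(v).round(4),np.degrees(np.arctan2(v[1],v[0])).round(1))
print('c',T.mean(0)); c=T.mean(0)
print(proj(d,get_state()['eef_pos']))
go(c[0],c[1],.25,34)
```

```text
[[0.4561 0.1346 0.055 ]
 [0.5058 0.1678 0.055 ]
 [0.5839 0.0532 0.055 ]
 [0.532  0.0185 0.055 ]]
0.0597 33.8
0.1387 -55.7
0.0624 -146.2
0.1387 123.2
c [0.51944972 0.09351184 0.055     ]
[[320.54429119 282.74137688]]
t 3.4 pos [0.4581 0.1778 0.2485] yaw 33.92 | shift now [-10.42   0.39  -0.15] turn z -0.08 tilt fix [ 0.03 -0.01 -0.  ] | shift after turn [-10.42   0.38  -0.15] F [-0.45  0.23  0.23] T [ 0.038  0.044 -0.03 ] open 0.998
```

```bash
python3 -m crank '[[-1,-4,0.1,0,0,0,0],[-1,-4,0.1,0,0,0,0],[-1,-2.4,0.1,2,0,0,0],[-1,0,0.05,5,0,0,0],[-1,0,0,5,0,0,0]]'
python3 - <<'E'
from h import *
d=snap('wrist','w2.png')
go(.5195,.0932,.037,34)
E
```

```text
time: 3.9
eef_pos: [0.5202, 0.0956, 0.1286]
tcp_rot: [0.468, 0.884, 0.001, 0.002]
contact_force: [0.6, 0.4, -2.0]
opening: 1.0
t 3.95 pos [0.5129 0.0958 0.1179] yaw 34.16 | shift now [-0.66  0.5   8.08] turn z 0.16 tilt fix [-0.68 -0.51  0.  ] | shift after turn [-0.58  0.4   8.09] F [-3.55 -1.31 -5.1 ] T [-0.006  0.166  0.04 ] open 1.002
```

View pics/w2.png

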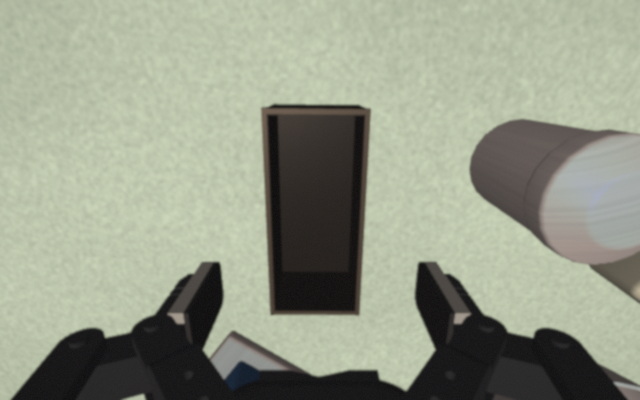

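The tin is centred between the fingers, with rim corners at (263,109), (369,109), (359,314) and (271,314). I'll let the arm settle before refining.

```bash
python3 -m crank '[[-1,0,0,0,0,0,0],[-1,0,0,0,0,0,0]]'
python3 - <<'E'
from h import *
d=snap('wrist','w3.png')
go(.5195,.0932,.037,34)
p=place_of('loaf_tin','wrist')[0]; print(p['location'],onz(d,p['location'],0))
k=trace('loaf_tin','wrist')[0]['pixels'].astype(np.uint8)
cn,_=cv2.findContours(k,0,2); k=max(cn,key=cv2.contourArea); a=cv2.approxPolyDP(k,8,True)[:,0]
print([(q.tolist(),onz(d,q,.055).round(4).tolist()) for q in a])
E
```

```text
time: 4.15
eef_pos: [0.52, 0.0958, 0.1305]
tcp_rot: [0.468, 0.884, 0.001, 0.001]
contact_force: [0.8, -0.3, -0.1]
opening: 0.999
t 4.2 pos [0.5208 0.0956 0.1316] yaw 34.2 | shift now [-0.1  -0.29  9.46] turn z 0.2 tilt fix [ 0.26  0.17 -0.  ] | shift after turn [-0.13 -0.24  9.46] F [ 1.03 -0.75  0.92] T [ 0.023 -0.031  0.011] open 0.999
[312.6, 197.1] [0.51775203 0.08987793 0.        ]Traceback (most recent call last):
  File "<stdin>", line 5, in <module>
IndexError: list index out of range
```

```bash
python3 -m crank '[[-1,-0.2,-0.2,3.5,0,0,0],[-1,0,0,3,0,0,0],[-1,0,0,2,0,0,0],[-1,0,0,0.9,0,0,0],[-1,0,0,0,0,0,0]]'
python3 -m crank '[[-1,0,0,0,0,0,0]]'
python3 - <<'E'
from h import *
d=snap('wrist','w4.png')
go(.5195,.0932,.037,34)
E
```

```text
time: 4.8
eef_pos: [0.5186, 0.0921, 0.0347]
tcp_rot: [0.468, 0.883, 0.0, 0.0]
contact_force: [-1.4, -0.2, -0.0]
opening: 1.0
time: 4.9
eef_pos: [0.5198, 0.0921, 0.0362]
tcp_rot: [0.468, 0.883, 0.001, 0.001]
contact_force: [-0.1, -0.1, 0.8]
opening: 1.005
t 4.95 pos [0.5199 0.092  0.0363] yaw 34.13 | shift now [ 0.12  0.04 -0.07] turn z 0.13 tilt fix [ 0.17  0.12 -0.  ] | shift after turn [ 0.12  0.03 -0.07] F [-0.05  0.27  1.28] T [-0.022 -0.044 -0.014] open 1.001
```

View pics/w4.png

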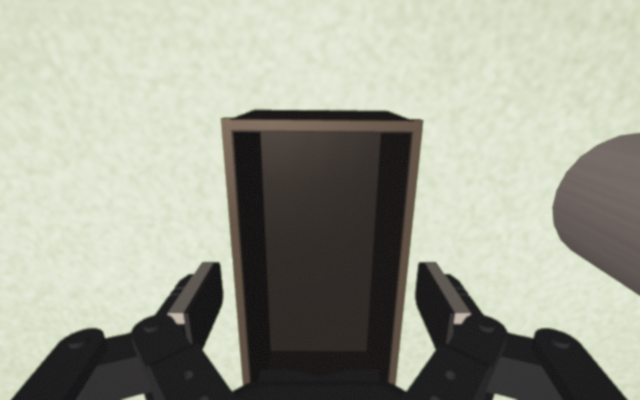

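The fingers straddle the tin symmetrically, with the left wall near x=235 and the right near 410. I'll close them.

```bash
python3 -m crank '[[1,0,0,0,0,0,0],[1,0,0,0,0,0,0],[1,0,0,0,0,0,0],[1,0,0,0,0,0,0],[1,0,0,0,0,0,0]]' 45
python3 -m crank '[[1,0,0,0,0,0,0],[1,0,0,-3,0,0,0],[1,0,0,-4,0,0,0],[1,0,0,-4,0,0,0],[1,0,0,-3,0,0,0]]'
python3 - <<'E'
from h import *
d=snap('wrist','w5.png')
go(.58,-.265,.18,-2)
E
```

```text
time: 5.45
eef_pos: [0.5194, 0.092, 0.0358]
tcp_rot: [0.469, 0.883, 0.001, 0.001]
contact_force: [-0.9, -0.3, 6.5]
opening: 0.717
time: 5.95
eef_pos: [0.5181, 0.092, 0.176]
tcp_rot: [0.468, 0.883, 0.0, 0.0]
contact_force: [0.6, -0.0, -2.5]
opening: 0.721
t 6.0 pos [0.5211 0.0921 0.1815] yaw 34.14 | shift now [-32.86 -15.17   0.21] turn z 36.14 tilt fix [0.45 0.32 0.  ] | shift after turn [-35.48   7.13   0.15] F [2.89 0.27 0.92] T [ 0.05  -0.161  0.013] open 0.716
```

View pics/w5.png

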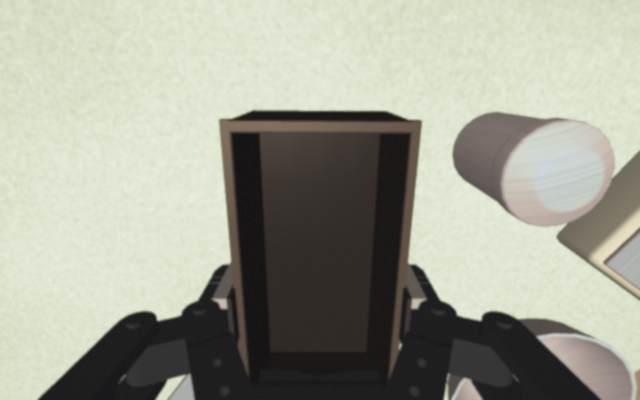

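```bash
python3 -m crank '[[1,0,0,-1,0,0,8.5],[1,0,0,0,0,0,8.5],[1,0,0,0,0,0,8.5],[1,0,0,0,0,0,8.5],[1,0,0,0,0,0,2]]'
python3 - <<'E'
from h import *
d=read_camera('side')
p=cv2.imread('pics/side0.png'); o=(285,100)
cv2.imwrite('pics/sh.png',cv2.resize(p[100:200,285:375],None,fx=6,fy=6,interpolation=2))
E
```

```text
time: 6.5
eef_pos: [0.5171, 0.092, 0.1824]
tcp_rot: [0.72, 0.694, -0.001, -0.001]
contact_force: [-0.6, -0.7, -3.6]
opening: 0.72
```

View pics/sh.png

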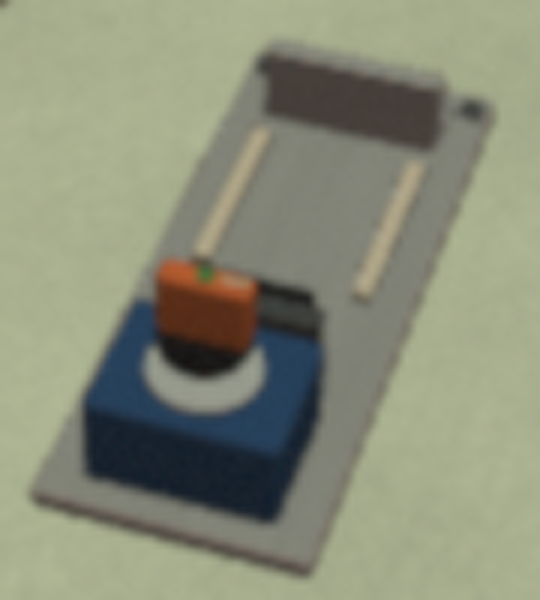

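Run:
```python
from h import *
d=read_camera('top'); s=read_camera('side')
c0=np.array([.58525,-.22316]); yv=np.array([.033,.9995]); xv=np.array([.9995,-.033]); o=c0-0.010*yv
def pr(n,P): r=P[:2]-o; print(n,P.round(4),'holder xy',(r@xv*1000).round(1),(r@yv*1000).round(1))
q=lambda x,y:(352+x/4,162+y/4); w=lambda x,y:(285+x/6,100+y/6)
for n,a,z in [('fbase',(590,122),.012),('fbase',(588,296),.012),('ftop',(627,108),.054),('ftop',(622,290),.054),('pad?',(308,108),.055),('pad?',(302,215),.055),
 ('railR',(367,115-9),.02),('railR',(367,115),.02),('rail',(560,133),.02),('railL',(358,268),.02),('rail',(557,288),.02),('wing',(178,70),.118),('wing',(175,165),.118)]:
    pr('top '+n,onz(d,q(*a),z))
for n,a,z in [('near',(33,492),.012),('near',(310,568),.012),('far',(494,110),.012),('fbase',(267,110),.012),('fbase',(435,148),.012),('ftop',(268,55),.054),('ftop',(437,82),.054),('railin',(267,130),.02),('rail',(210,255),.02),('rail',(412,160),.02),('rail',(360,297),.02),('pin',(207,272),.118)]:
    pr('side '+n,onz(s,w(*a),z))
for c in (d,s): print(proj(c,np.r_[o-.033*yv,.012]))
go(.58,-.265,.18,-2)
```

```text
top fbase [ 0.6282 -0.3374  0.012 ] holder xy 46.7 -102.7
top fbase [ 0.5385 -0.3347  0.012 ] holder xy -43.1 -103.0
top ftop [ 0.6253 -0.3372  0.054 ] holder xy 43.8 -102.7
top ftop [ 0.5357 -0.3328  0.054 ] holder xy -45.9 -101.2
top pad? [ 0.6137 -0.1821  0.055 ] holder xy 27.1 52.0
top pad? [ 0.5607 -0.1801  0.055 ] holder xy -25.9 52.3
top railR [ 0.6262 -0.2211  0.02  ] holder xy 40.9 13.4
top railR [ 0.6215 -0.2212  0.02  ] holder xy 36.2 13.2
top rail [ 0.6193 -0.3186  0.02  ] holder xy 37.1 -84.3
top railL [ 0.5429 -0.2174  0.02  ] holder xy -42.5 14.4
top rail [ 0.5401 -0.3159  0.02  ] holder xy -42.1 -84.2
top wing [ 0.6105 -0.107   0.118 ] holder xy 21.4 127.0
top wing [ 0.5667 -0.107   0.118 ] holder xy -22.3 125.5
side near [ 0.6522 -0.0585  0.012 ] holder xy 61.5 176.8
side near [ 0.5251 -0.0527  0.012 ] holder xy -65.7 178.3
side far [ 0.5121 -0.3744  0.012 ] holder xy -68.1 -143.6
side fbase [ 0.6238 -0.3394  0.012 ] holder xy 42.3 -104.9
side fbase [ 0.5346 -0.3361  0.012 ] holder xy -46.9 -104.6
side ftop [ 0.6222 -0.3303  0.054 ] holder xy 40.5 -95.9
side ftop [ 0.5373 -0.3349  0.054 ] holder xy -44.2 -103.2
side railin [ 0.6172 -0.3148  0.02  ] holder xy 35.0 -80.5
side rail [ 0.6186 -0.2183  0.02  ] holder xy 33.2 16.0
side rail [ 0.5421 -0.3143  0.02  ] holder xy -40.1 -82.5
side rail [ 0.5433 -0.2117  0.02  ] holder xy -42.3 20.1
side pin [ 0.5883 -0.1065  0.118 ] holder xy -0.8 126.7
[[464.6370788  211.30963227]]
[[335.91045761 136.26976138]]
t 6.65 pos [0.5174 0.092  0.1828] yaw -1.83 | shift now [-35.48   7.4    0.27] turn z 0.17 tilt fix [-0.14  0.01  0.  ] | shift after turn [-35.46   7.51   0.28] F [ 0.   -0.06 -2.55] T [-0.029 -0.006 -0.007] open 0.719
```

Both cameras agree on the holder frame: yaw −1.9°, knob at y=127, fence face at y≈−103. Where the pad face lies along y is less certain, so I'll look from beside the holder.

```bash
python3 -m crank '[[1,-5,-1.3,0,0,0,0],[1,-5,-1.3,0,0,0,0],[1,-5,-1.3,0,0,0,0],[1,-5,-1.3,0,0,0,0],[1,-5,-1.3,0,0,0,0]]'
python3 -m crank '[[1,-4,-1.2,0,0,0,0],[1,-1.5,0,0,0,0,0],[1,0,0,0,0,0,0],[1,0,0,0,0,0,0],[1,0,0,0,0,0,0]]'
python3 - <<'E'
from h import *
d=snap('wrist','w6.png'); np.save('w6.npy',d,allow_pickle=True)
go(.58,-.265,.18,-2)
for t in ['pad','seat','knob_grip','holder']:
  for p in place_of(t,'wrist')[:2]: print(t,p, onz(d,p['location'],{'pad':.04,'seat':.012,'knob_grip':.104,'holder':0}[t]).round(4))
E
```

```text
time: 7.15
eef_pos: [0.4463, -0.1492, 0.1838]
tcp_rot: [0.718, 0.696, -0.0, -0.0]
contact_force: [0.7, 0.3, -2.5]
opening: 0.721
time: 7.65
eef_pos: [0.4338, -0.201, 0.1839]
tcp_rot: [0.718, 0.696, 0.0, -0.001]
contact_force: [-0.2, 0.3, -2.3]
opening: 0.719
t 7.7 pos [ 0.4339 -0.2009  0.184 ] yaw -1.75 | shift now [-5.96 14.8   0.38] turn z 0.25 tilt fix [-0.03 -0.04  0.  ] | shift after turn [-5.89 14.83  0.4 ] F [-0.24 -0.18 -3.32] T [-0.044  0.01  -0.009] open 0.719
pad {'location': [505.1, 155.8], 'p': 0.68} [ 0.5841 -0.1787  0.04  ]
seat {'location': [478.5, 225.8], 'p': 0.76} [ 0.5839 -0.2521  0.012 ]
knob_grip {'location': [592.4, 51.5], 'p': 0.73} [ 0.589  -0.1068  0.104 ]
holder {'location': [476.4, 201.1], 'p': 0.6} [ 0.5848 -0.2313  0.    ]
holder {'location': [474.1, 227.6], 'p': 0.38} [ 0.5858 -0.2592  0.    ]
```

View pics/w6.png

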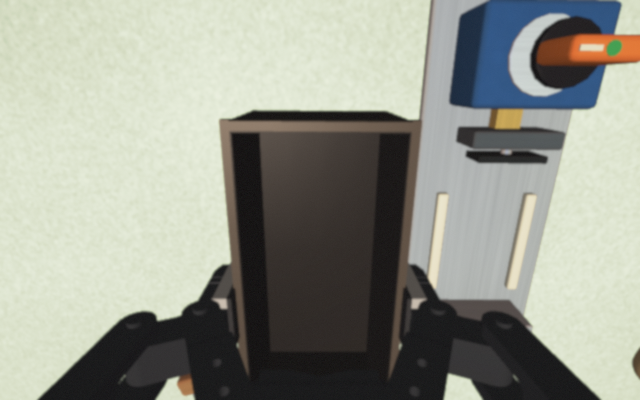

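The wrist view is clear: pad band at (507,157), rails at about columns 440 and 525, fence at row 300, pin on the wing at (614,48). The pad front is near holder y≈+51, which puts the seat at y≈−21. Next is the offset of the held tin.

Run:
```python
from h import *
p=cv2.imread('pics/w6.png')
a=cv2.resize(p[105:140,210:430],None,fx=3,fy=3,interpolation=2); b=cv2.resize(p[140:310,420:560],None,fx=3,fy=3,interpolation=2)
cv2.imwrite('pics/w6a.png',a); cv2.imwrite('pics/w6b.png',b)
```

```text
(no output)
```

View pics/w6a.png

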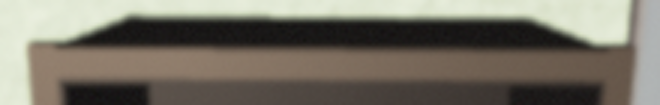

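View pics/w6b.png

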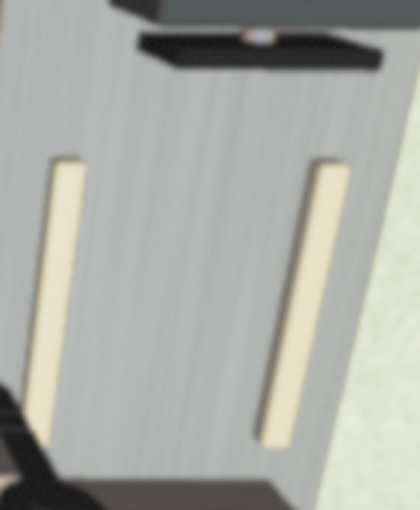

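Run:
```python
from h import *
d=np.load('w6.npy',allow_pickle=True).item()
o=np.array([.58525,-.22316])-0.010*np.array([.033,.9995]); yv=np.array([.033,.9995]); xv=np.array([.9995,-.033])
def pr(n,P): r=P[:2]-o; print(n,P.round(4),'holder xy',(r@xv*1000).round(1),(r@yv*1000).round(1))
q=lambda x,y:(420+x/3,140+y/3); w=lambda x,y:(210+x/3,105+y/3)
for n,a,z in [('Lrail',(85,162),.02),('Lrail',(48,442),.02),('Rrail',(318,165),.02),('Rrail',(264,440),.02),('fence base',(270,480),.012),('padfront',(175,68),.053),('padfront',(380,68),.053)]: pr(n,onz(d,q(*a),z))
zb=.184-.036
P=[onz(d,w(*a),z) for a,z in [((30,45),zb+.055),((632,45),zb+.055),((128,17),zb),((530,17),zb)]]
for x in P: print(x.round(4))
e=P[1]-P[0];print(np.linalg.norm(e),np.degrees(np.arctan2(e[1],e[0])))
e=P[3]-P[2];print(np.linalg.norm(e),np.degrees(np.arctan2(e[1],e[0])))
for m in ((P[0]+P[1])/2,(P[2]+P[3])/2): print('tin centre',m[:2]-.07*yv, 'minus TCP',m[:2]-.07*yv-np.array([.4339,-.2009]))
```

```text
Lrail [ 0.5491 -0.2165  0.02  ] holder xy -36.3 15.5
Lrail [ 0.5457 -0.3136  0.02  ] holder xy -36.6 -81.7
Rrail [ 0.6191 -0.2196  0.02  ] holder xy 33.7 14.7
Rrail [ 0.6168 -0.315   0.02  ] holder xy 34.6 -80.8
fence base [ 0.6262 -0.3365  0.012 ] holder xy 44.7 -101.9
padfront [ 0.557  -0.1806  0.053 ] holder xy -29.6 51.6
padfront [ 0.6098 -0.1823  0.053 ] holder xy 23.2 51.7
[ 0.4052 -0.1289  0.203 ]
[ 0.4667 -0.1309  0.203 ]
[ 0.4048 -0.13    0.148 ]
[ 0.4668 -0.132   0.148 ]
0.061479551486592454 -1.803871709616026
0.061959137076918885 -1.8056063585317512
tin centre [ 0.43364467 -0.19985573] minus TCP [-0.00025533  0.00104427]
tin centre [ 0.43348684 -0.20097337] minus TCP [-4.13160827e-04 -7.33688130e-05]
```

```bash
python3 -m crank '[[1,0,4.5,0,0,0,0],[1,-1.5,4.5,0,0,0,0],[1,-2,3,0,0,0,0],[1,-1.8,2.2,0,0,0,0],[1,0,0.5,0,0,0,0]]'
python3 -m crank '[[1,0,0,0,0,0,0],[1,0,0,0,0,0,0]]'
python3 - <<'E'
from h import *
go(.5833,-.2587,.06,-1.9)
E
```

```text
time: 8.4
eef_pos: [0.581, -0.2619, 0.1842]
tcp_rot: [0.719, 0.695, -0.0, 0.001]
contact_force: [-0.8, 0.2, -2.5]
opening: 0.72
time: 8.6
eef_pos: [0.5782, -0.2592, 0.1837]
tcp_rot: [0.718, 0.696, -0.0, -0.001]
contact_force: [0.1, 0.3, -3.8]
opening: 0.717
t 8.6 pos [ 0.5782 -0.2592  0.1837] yaw -1.85 | shift now [ 0.05  0.53 12.37] turn z 0.05 tilt fix [-0.09 -0.06 -0.  ] | shift after turn [ 0.07  0.51 12.37] F [ 0.12  0.33 -3.78] T [-0.022 -0.023 -0.009] open 0.717
```

```bash
python3 -m crank '[[1,0.05,0.5,3,0,0,0],[1,0,0,4,0,0,0],[1,0,0,3,0,0,0],[1,0,0,0,0,0,0],[1,0,0,0,0,0,0]]'
python3 - <<'E'
from h import *
go(.5833,-.2587,.06,-1.9)
t=snap('top','t1.png'); p=cv2.imread('pics/t1.png'); cv2.imwrite('pics/t1c.png',cv2.resize(p[140:280,340:540],None,fx=4,fy=4,interpolation=2))
s=snap('side','s1.png'); p=cv2.imread('pics/s1.png'); cv2.imwrite('pics/s1c.png',cv2.resize(p[70:200,270:400],None,fx=4.5,fy=4.5,interpolation=2))
E
```

```text
time: 9.1
eef_pos: [0.5833, -0.2592, 0.0845]
tcp_rot: [0.719, 0.696, -0.0, -0.001]
contact_force: [0.7, 0.3, -2.8]
opening: 0.721
t 9.1 pos [ 0.5833 -0.2592  0.0845] yaw -1.86 | shift now [0.05 0.   2.45] turn z 0.04 tilt fix [-0.05 -0.03 -0.  ] | shift after turn [0.05 0.   2.45] F [ 0.66  0.34 -2.78] T [-0.016  0.016  0.049] open 0.721
```

View pics/t1c.png

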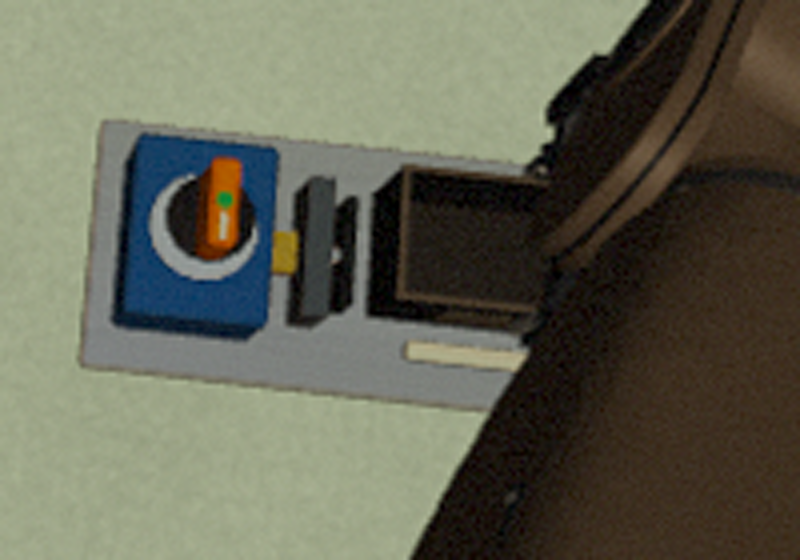

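View pics/s1c.png

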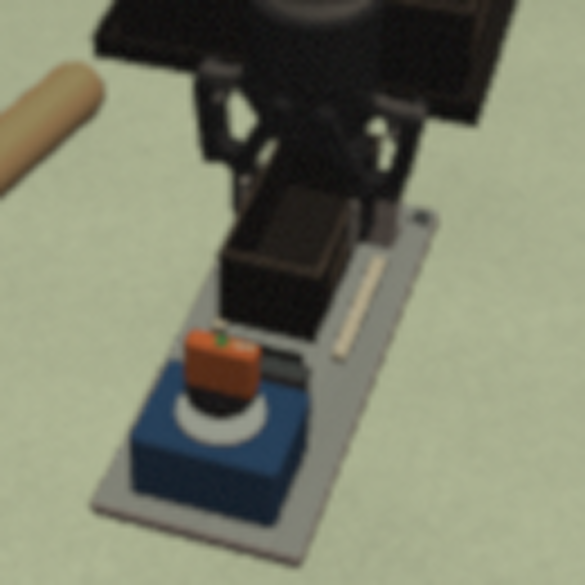

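Both views show the tin in line with the bed and rails, just short of the pad. Top view: near end at about (400,240) in the crop. I'll go down.

```bash
python3 -m crank '[[1,0.03,0,1.5,0,0,0],[1,0,0,1.0,0,0,0],[1,0,0,0.5,0,0,0],[1,0,0,0,0,0,0],[1,0,0,0,0,0,0]]'
python3 -m crank '[[1,0,0,0.15,0,0,0],[1,0,0,0.15,0,0,0],[1,0,0,0,0,0,0]]'
python3 -c "
from h import *
go(.5833,-.2587,.048,-1.9)"
```

```text
time: 9.7
eef_pos: [0.5838, -0.2595, 0.054]
tcp_rot: [0.719, 0.695, -0.0, -0.0]
contact_force: [0.6, -0.2, -1.9]
opening: 0.718
time: 10.0
eef_pos: [0.5838, -0.2595, 0.0513]
tcp_rot: [0.719, 0.695, -0.0, -0.0]
contact_force: [-0.4, 0.5, -3.7]
opening: 0.72
t 10.0 pos [ 0.5838 -0.2595  0.0513] yaw -1.88 | shift now [ 0.08 -0.06  0.33] turn z 0.02 tilt fix [-0. -0.  0.] | shift after turn [ 0.08 -0.06  0.33] F [-0.41  0.5  -3.73] T [0.004 0.006 0.045] open 0.72
```

```bash
python3 -m crank '[[1,0,0,0.1,0,0,0],[1,0,0,0.1,0,0,0],[1,0,0,0,0,0,0]]'
python3 -m crank '[[1,0,0,0.06,0,0,0],[1,0,0,0,0,0,0]]'
python3 -m crank '[[1,0,0,0.06,0,0,0],[1,0,0,0,0,0,0]]'
```

```text
time: 10.3
eef_pos: [0.5837, -0.2594, 0.0492]
tcp_rot: [0.719, 0.695, -0.0, -0.0]
contact_force: [0.4, -0.2, -3.8]
opening: 0.718
time: 10.5
eef_pos: [0.5838, -0.2595, 0.0486]
tcp_rot: [0.719, 0.695, -0.0, -0.0]
contact_force: [0.8, 0.6, -2.1]
opening: 0.724
time: 10.7
eef_pos: [0.5839, -0.2595, 0.0481]
tcp_rot: [0.719, 0.695, -0.0, 0.0]
contact_force: [0.5, 0.2, -2.5]
opening: 0.72
```

```bash
python3 -m crank '[[1,0,0,0.06,0,0,0],[1,0,0,0,0,0,0]]'
python3 -m crank '[[1,0,0,0.06,0,0,0],[1,0,0,0,0,0,0]]'
python3 -c "
from h import *
go(.5833,-.2587,.048,-1.9)"
```

```text
time: 10.9
eef_pos: [0.584, -0.2596, 0.048]
tcp_rot: [0.719, 0.695, 0.0, 0.0]
contact_force: [-0.8, 0.5, -0.7]
opening: 0.72
time: 11.1
eef_pos: [0.5841, -0.2596, 0.048]
tcp_rot: [0.719, 0.695, -0.0, 0.0]
contact_force: [-3.6, 1.7, 5.0]
opening: 0.721
t 11.1 pos [ 0.5841 -0.2596  0.048 ] yaw -1.87 | shift now [ 0.09 -0.08 -0.  ] turn z 0.03 tilt fix [0.01 0.01 0.  ] | shift after turn [ 0.09 -0.08 -0.  ] F [-3.62  1.66  5.02] T [ 0.204  0.388 -0.026] open 0.721
```

Contact came at the expected height (TCP 0.048, so the underside is at 0.012). I'll release.

```bash
python3 -m crank '[[-1,0,0,-0.03,0,0,0],[-1,0,0,0,0,0,0],[-1,0,0,0,0,0,0],[-1,0,0,0,0,0,0]]'
python3 -m crank '[[-1,0,0,-1,0,0,0],[-1,0,0,-3,0,0,0],[-1,0,0,-4,0,0,0],[-1,0,0,-5,0,0,0],[-1,0,0,-2,0,0,0]]'
python3 -m crank '[[-1,3,0,0,0,0,0],[-1,0,0,0,0,0,0],[-1,0,0,0,0,0,0]]'
python3 - <<'E'
from h import *
d=snap('wrist','w7.png'); np.save('w7.npy',d,allow_pickle=True)
go(.5893,-.1063,.20,88.1)
p=place_of('loaf_tin','wrist'); print([(x['location'],x['p'],onz(d,x['location'],.012)) for x in p[:1]])
p=place_of('knob_grip','wrist'); print([(x['location'],x['p'],onz(d,x['location'],.104)) for x in p[:1]])
E
```

```text
time: 11.5
eef_pos: [0.5839, -0.2596, 0.0471]
tcp_rot: [0.719, 0.695, 0.0, 0.0]
contact_force: [0.5, -0.5, -1.1]
opening: 1.0
time: 12.0
eef_pos: [0.5861, -0.2609, 0.2045]
tcp_rot: [0.719, 0.695, 0.001, 0.005]
contact_force: [0.5, -0.7, 0.3]
opening: 1.0
time: 12.3
eef_pos: [0.5848, -0.2291, 0.1977]
tcp_rot: [0.718, 0.696, -0.0, 0.0]
contact_force: [0.2, 0.1, 0.2]
opening: 0.997
t 12.35 pos [ 0.5847 -0.2295  0.1973] yaw -1.85 | shift now [12.33  0.06 -0.28] turn z -89.95 tilt fix [-0.01  0.02  0.  ] | shift after turn [-0.05 12.33 -0.27] F [-0.03  0.76  0.2 ] T [0.028 0.025 0.049] open 0.998
[([317.2, 203.3], 0.94, array([ 0.58177043, -0.25789328,  0.012     ]))]
[([326.1, 8.8], 0.74, array([ 0.59241138, -0.10664432,  0.104     ]))]
```

View pics/w7.png

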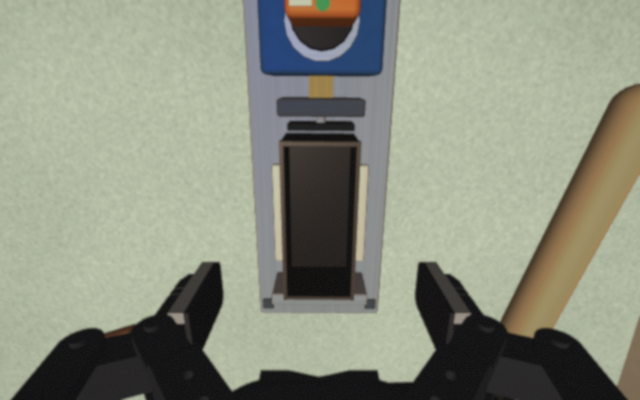

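The tin sits between the rails, clear of pad (row 125) and fence (row 290). Now I'll turn 90° and move over the knob.

```bash
python3 -m crank '[[-1,0,0,0,0,0,-8.5],[-1,0,0,0,0,0,-8.5],[-1,0,0,0,0,0,-8.5],[-1,0,0,0,0,0,-8.5],[-1,0,0,0,0,0,-8.5]]'
python3 -m crank '[[-1,0,0,0,0,0,-8.5],[-1,0,0,0,0,0,-8.5],[-1,0,0,0,0,0,-8.5],[-1,0,0,0,0,0,-8.5],[-1,0,0,0,0,0,-8.5]]'
python3 -m crank '[[-0.5,0,4,0,0,0,-5],[-0.5,0,4,0,0,0,0],[-0.5,0,4,0,0,0,0],[-0.5,0,0.3,0,0,0,0],[-0.5,0,0,0,0,0,0]]' 100
python3 - <<'E'
from h import *
d=snap('wrist','w8.png'); np.save('w8.npy',d,allow_pickle=True)
go(.5889,-.1065,.108,88.1)
p=place_of('knob_grip','wrist'); print([(x['location'],x['p'],onz(d,x['location'],.104)) for x in p[:1]])
print(get_state()['qpos'])
E
```

```text
time: 12.95
eef_pos: [0.5846, -0.2302, 0.1966]
tcp_rot: [0.415, 0.91, -0.0, -0.0]
contact_force: [0.2, -0.1, -0.3]
opening: 1.004
time: 13.45
eef_pos: [0.5846, -0.2302, 0.1966]
tcp_rot: [0.057, 0.998, 0.0, -0.0]
contact_force: [-0.0, -0.0, -0.7]
opening: 1.004
time: 13.95
eef_pos: [0.5923, -0.1065, 0.1968]
tcp_rot: [0.016, 1.0, -0.0, -0.0]
contact_force: [0.1, 0.6, 0.1]
opening: 0.753
t 14.0 pos [ 0.5924 -0.1074  0.197 ] yaw 88.13 | shift now [0.35 0.08 8.9 ] turn z 0.03 tilt fix [-0.03 -0.02 -0.  ] | shift after turn [0.35 0.08 8.9 ] F [ 0.72  0.51 -0.48] T [-0.024 -0.004 -0.046] open 0.754
[([319.5, 207.3], 0.93, array([ 0.59031498, -0.10598564,  0.104     ]))]
[-3.48411612e-01  1.74468092e-01  1.80654584e+00 -5.61036557e-04
  1.16057720e+00 -1.88535921e+00]
```

View pics/w8.png

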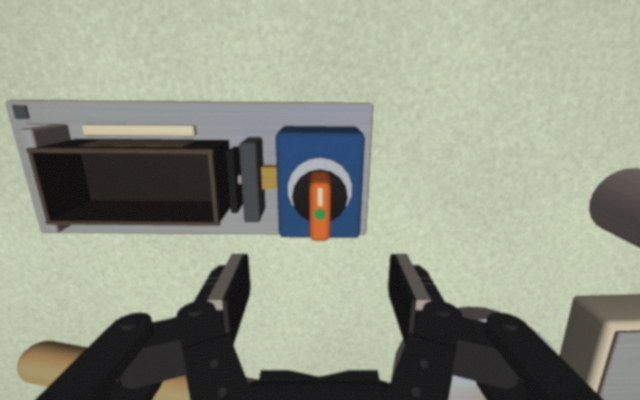

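The wing is aligned and centred laterally at column 320. I'll check its axis from the wing ends and the pin.

Run:
```python
from h import *
d=np.load('w8.npy',allow_pickle=True).item()
p=cv2.imread('pics/w8.png'); cv2.imwrite('pics/w8c.png',cv2.resize(p[115:250,260:380],None,fx=4,fy=4,interpolation=2))
print(onz(d,(320,214),.118))
# model corners of wing
o=np.array([.5889,-.1063])
for z in (.118,.086): print(z,proj(d,[[o[0]+a*.021,o[1]+b*.007-a*.0007,z] for a in(-1,1) for b in(-1,1)]).round(1).tolist())
```

```text
[ 0.58979944 -0.10566703  0.118     ]
0.118 [[307.9, 181.8], [330.2, 181.1], [308.4, 242.5], [329.4, 241.9]]
0.086 [[309.3, 169.6], [328.8, 169.0], [309.7, 223.7], [328.2, 223.2]]
```

View pics/w8c.png

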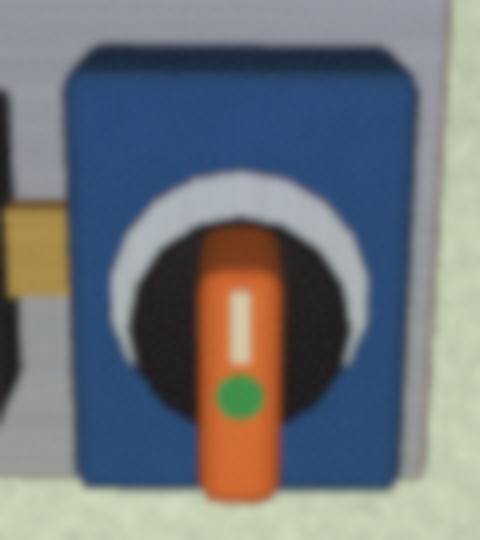

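```bash
python3 -m crank '[[-0.5,0.3,0.1,2,0,0,0],[-0.5,0,0,3,0,0,0],[-0.5,0,0,2,0,0,0],[-0.5,0,0,1.5,0,0,0],[-0.5,0,0,0,0,0,0]]'
python3 -m crank '[[-0.5,0,0,0,0,0,0],[-0.5,0,0,0,0,0,0]]'
python3 - <<'E'
from h import *
d=snap('wrist','w9.png')
go(.5892,-.106,.108,88.1)
E
```

```text
time: 14.55
eef_pos: [0.5878, -0.1065, 0.1095]
tcp_rot: [0.017, 1.0, 0.001, -0.002]
contact_force: [0.2, 0.3, 0.0]
opening: 0.747
time: 14.75
eef_pos: [0.5905, -0.1065, 0.1138]
tcp_rot: [0.017, 1.0, -0.0, 0.001]
contact_force: [0.1, -0.6, -0.2]
opening: 0.753
t 14.8 pos [ 0.5905 -0.1063  0.1139] yaw 88.11 | shift now [0.13 0.03 0.59] turn z 0.01 tilt fix [-0.06  0.16 -0.  ] | shift after turn [0.13 0.03 0.59] F [-0.39  0.19 -0.1 ] T [ 0.     0.005 -0.009] open 0.749
```

View pics/w9.png

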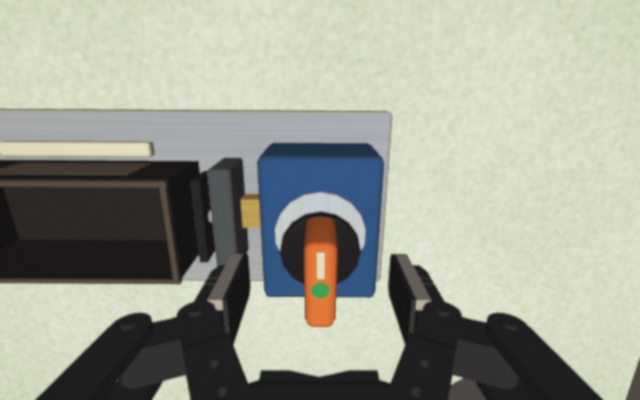

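The wing is centred between the fingers, with the pin at (320,290). I'll lower 5 mm and grip.

```bash
python3 -m crank '[[-0.5,0.1,0.03,0.5,0,0,0],[0.3,0,0,0,0,0,0],[1,0,0,0,0,0,0],[1,0,0,0,0,0,0],[1,0,0,0,0,0,0]]'
python3 -m crank '[[1,0,0,0,0,0,0],[1,0,0,0,0,0,0],[1,0,0,0,0,0,0],[1,0,0,0,0,0,0]]'
python3 -c "
from h import *
go(.5892,-.106,.108,88.1)"
```

```text
time: 15.3
eef_pos: [0.5884, -0.1057, 0.1077]
tcp_rot: [0.017, 1.0, -0.0, -0.0]
contact_force: [-0.7, -1.8, 0.5]
opening: 0.146
time: 15.7
eef_pos: [0.5885, -0.1057, 0.1076]
tcp_rot: [0.017, 1.0, -0.0, 0.0]
contact_force: [-0.7, -2.1, 3.6]
opening: 0.144
t 15.7 pos [ 0.5885 -0.1057  0.1076] yaw 88.1 | shift now [-0.07 -0.02 -0.04] turn z 0.0 tilt fix [-0.03  0.01  0.  ] | shift after turn [-0.07 -0.02 -0.04] F [-0.71 -2.11  3.65] T [-0.358  0.315 -0.203] open 0.144
```

```bash
python3 -m crank '[[1,0,0,0,0,0,5],[1,0,0,0,0,0,5],[1,0,0,0,0,0,5],[1,0,0,0,0,0,5],[1,0,0,0,0,0,0]]'
python3 - <<'E'
from h import *
d=snap('wrist','w10.png')
go(.5892,-.106,.108,88.1)
E
```

```text
time: 16.2
eef_pos: [0.5887, -0.105, 0.1077]
tcp_rot: [0.19, 0.982, 0.0, 0.0]
contact_force: [-0.9, -0.1, 3.7]
opening: 0.141
t 16.25 pos [ 0.5886 -0.1051  0.1076] yaw 68.18 | shift now [-0.09 -0.06 -0.04] turn z -19.92 tilt fix [ 0.05  0.02 -0.  ] | shift after turn [-0.06 -0.09 -0.04] F [-2.14  0.2   4.31] T [ 0.101  0.232 -0.24 ] open 0.142
```

View pics/w10.png

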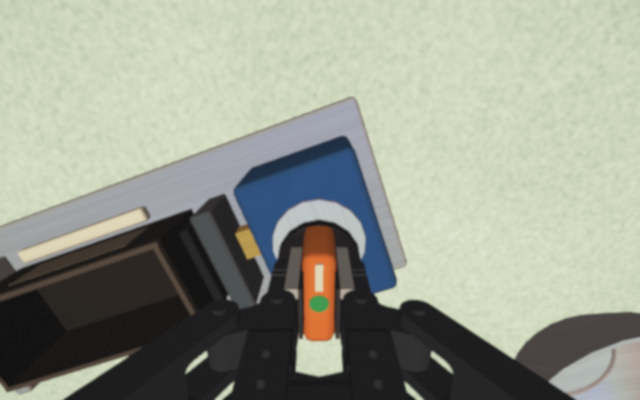

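The wing turns with the fingers, the torque is about 0.22 N m (the drag), and the pin is flush at (319,303). I'll continue.

```bash
python3 -m crank '[[1,0,0,0,0,0,7],[1,0,0,0,0,0,7],[1,0,0,0,0,0,7],[1,0,0,0,0,0,7],[1,0,0,0,0,0,7]]'
python3 -c "
from h import *
go(.5887,-.1057,.1077,88.1)"
python3 -m crank '[[1,0,0,0,0,0,7],[1,0,0,0,0,0,7],[1,0,0,0,0,0,7],[1,0,0,0,0,0,0]]'
python3 - <<'E'
from h import *
d=snap('wrist','w11.png')
go(.5887,-.1057,.1077,88.1)
E
```

```text
time: 16.75
eef_pos: [0.5894, -0.1042, 0.1077]
tcp_rot: [0.477, 0.879, 0.002, 0.001]
contact_force: [2.6, 4.5, 3.1]
opening: 0.142
t 16.75 pos [ 0.5894 -0.1042  0.1077] yaw 33.0 | shift now [-0.09 -0.14 -0.  ] turn z -55.1 tilt fix [ 0.2 -0.  -0. ] | shift after turn [ 0.07 -0.15 -0.  ] F [2.63 4.52 3.14] T [ 0.667 -0.297  0.202] open 0.142
time: 17.15
eef_pos: [0.5901, -0.1039, 0.1077]
tcp_rot: [0.629, 0.777, 0.003, 0.001]
contact_force: [3.7, 4.1, 1.4]
opening: 0.141
t 17.2 pos [ 0.5901 -0.1039  0.1077] yaw 12.13 | shift now [-0.14 -0.18 -0.  ] turn z -75.97 tilt fix [ 0.32 -0.09 -0.  ] | shift after turn [ 0.14 -0.18 -0.  ] F [3.32 4.34 1.87] T [ 0.705 -0.53  -0.232] open 0.146
```

View pics/w11.png

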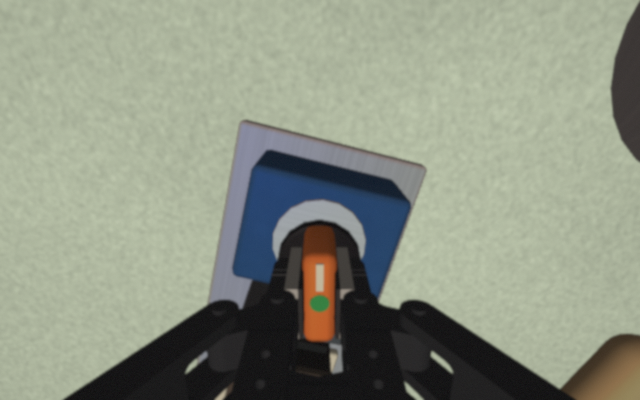

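Turned 76°, still at drag torque, pin flush. Smaller steps from here.

```bash
for i in 1; do python3 -m crank '[[1,0,0,0,0,0,5],[1,0,0,0,0,0,5],[1,0,0,0,0,0,5],[1,0,0,0,0,0,0]]'; done
python3 -c "
from h import *
go(.5887,-.1057,.1077,88.1)"
python3 -m crank '[[1,0,0,0,0,0,5],[1,0,0,0,0,0,5],[1,0,0,0,0,0,0]]'
python3 -c "
from h import *
go(.5887,-.1057,.1077,88.1)"
t=1; python3 -c "
from h import *
snap('top','t2.png');p=cv2.imread('pics/t2.png'); cv2.imwrite('pics/t2c.png',cv2.resize(p[140:280,340:540],None,fx=4,fy=4,interpolation=2))"
```

```text
time: 17.6
eef_pos: [0.5906, -0.1039, 0.1077]
tcp_rot: [0.725, 0.689, 0.003, 0.001]
contact_force: [5.3, 4.5, 0.3]
opening: 0.142
t 17.6 pos [ 0.5906 -0.1039  0.1077] yaw -2.86 | shift now [-0.19 -0.18 -0.  ] turn z 89.04 tilt fix [ 0.37 -0.15 -0.  ] | shift after turn [-0.18  0.19 -0.  ] F [5.33 4.55 0.32] T [ 0.695 -0.75  -0.026] open 0.142
time: 17.9
eef_pos: [0.591, -0.1039, 0.1077]
tcp_rot: [0.782, 0.623, 0.004, 0.002]
contact_force: [5.5, 4.3, -0.1]
opening: 0.143
t 17.9 pos [ 0.591  -0.1039  0.1077] yaw -12.86 | shift now [-0.22 -0.18 -0.  ] turn z 79.04 tilt fix [ 0.4  -0.21 -0.  ] | shift after turn [-0.22  0.18 -0.  ] F [ 5.49  4.27 -0.06] T [ 0.62  -0.985 -0.048] open 0.143
```

View pics/t2c.png

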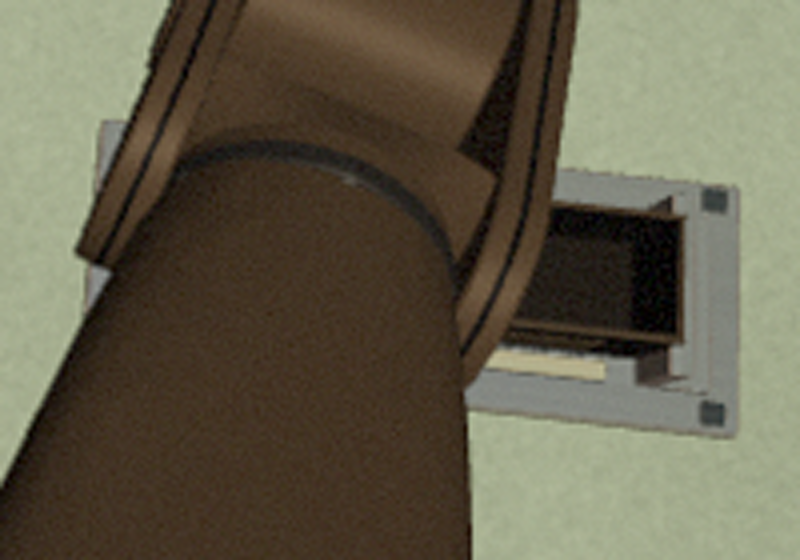

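The tin is already close to the fence. Lateral force on the tool is masking the torque reading, so I'll ease it off and read again.

```bash
python3 -m crank '[[1,0.2,0.15,0,0,0,0],[1,0,0,0,0,0,0],[1,0,0,0,0,0,0]]'
python3 - <<'E'
from h import *
d=snap('wrist','w12.png')
go(.5887,-.1057,.1077,88.1)
p=cv2.imread('pics/w12.png'); cv2.imwrite('pics/w12c.png',cv2.resize(p[200:360,240:400],None,fx=3.5,fy=3.5,interpolation=2))
E
```

```text
time: 18.25
eef_pos: [0.5912, -0.1038, 0.1077]
tcp_rot: [0.782, 0.624, 0.001, 0.001]
contact_force: [1.9, 1.8, 2.5]
opening: 0.142
t 18.3 pos [ 0.5911 -0.1038  0.1077] yaw -12.84 | shift now [-0.24 -0.2  -0.  ] turn z 79.06 tilt fix [ 0.15 -0.03 -0.  ] | shift after turn [-0.24  0.2  -0.  ] F [2.98 0.19 2.6 ] T [ 0.165 -0.516  0.141] open 0.147
```

View pics/w12c.png

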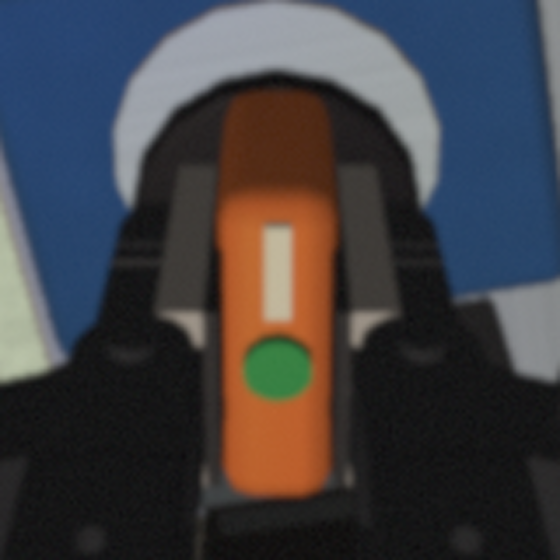

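The pin is still flush at 101° of turn. I'll use the effort of joint 6 as a cleaner torque measure.

```bash
cat >> h.py <<'E'
def tq():
    s=get_state(); M=R.from_quat(s['tcp_rot']).as_matrix()
    print('t',round(s['time'],2),'yaw',np.degrees(np.arctan2(M[1,1],M[0,1])).round(2),'j6',s['joint_efforts'][5].round(3),'Tz',s['wrist_torque'][2].round(3),'F',s['contact_force'].round(1),'q6',s['qpos'][5].round(3),'pos',s['eef_pos'].round(4))
E
T='python3 -c "from h import *;tq()"'
eval $T
python3 -m crank '[[1,0,0,0,0,0,3],[1,0,0,0,0,0,3],[1,0,0,0,0,0,0]]' >/dev/null; eval $T
python3 -m crank '[[1,0,0,0,0,0,3],[1,0,0,0,0,0,3],[1,0,0,0,0,0,0]]' >/dev/null; eval $T
python3 -m crank '[[1,0,0,0,0,0,0]]' >/dev/null; eval $T
python3 -c "
from h import *
snap('wrist','w13.png')
p=cv2.imread('pics/w13.png'); cv2.imwrite('pics/w13c.png',cv2.resize(p[200:360,240:400],None,fx=3.5,fy=3.5,interpolation=2))"
```

```text
t 18.3 yaw -12.84 j6 0.128 Tz 0.141 F [3.  0.2 2.6] q6 -0.119 pos [ 0.5911 -0.1038  0.1077]
t 18.6 yaw -18.87 j6 0.154 Tz 0.06 F [4.5 0.4 1.6] q6 -0.014 pos [ 0.5913 -0.1039  0.1077]
t 18.9 yaw -24.85 j6 0.165 Tz 0.071 F [5.1 0.7 1.5] q6 0.09 pos [ 0.5915 -0.1039  0.1077]
t 19.0 yaw -24.84 j6 0.057 Tz 0.044 F [5.  1.2 0.8] q6 0.09 pos [ 0.5915 -0.1039  0.1076]
```

View pics/w13c.png

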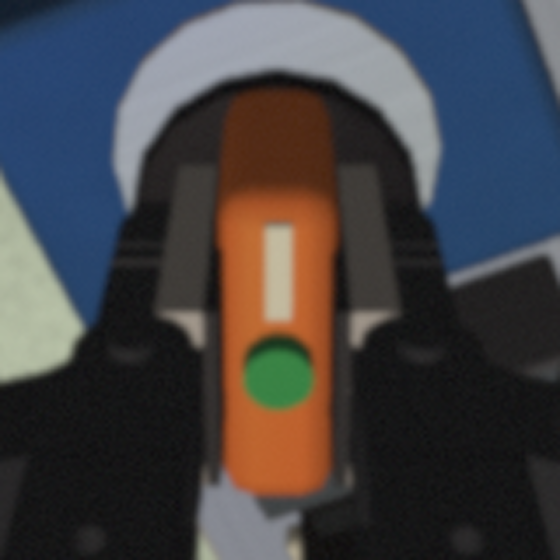

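The pin has begun to rise: its top has moved down about 2 px and a dark green side shows. I'll measure how much.

```bash
cat >> h.py <<'E'
def pin(fn):
    p=cv2.cvtColor(cv2.imread('pics/'+fn)[240:360,280:360],cv2.COLOR_BGR2HSV).astype(int)
    m=(p[...,0]>45)&(p[...,0]<90)&(p[...,1]>120)&(p[...,2]>40)
    ys,xs=np.nonzero(m); b=m&(p[...,2]>115); yb,xb=np.nonzero(b)
    print(fn,'green n',len(ys),'rows',ys.min()+240,ys.max()+240,'cols',xs.min()+280,xs.max()+280,'bright c',(yb.mean()+240).round(2),(xb.mean()+280).round(2),len(yb),'all c',(ys.mean()+240).round(2))
    p2=(p[...,0]<6)&(p[...,1]>150)&(p[...,2]>60); print('red-ish',p2.sum())
E
python3 - <<'E'
from h import *
for f in ['w10.png','w11.png','w12.png','w13.png']: pin(f)
d=read_camera('wrist')
o=np.array([.5895,-.1058])
print(proj(d,[[*o,.118+k*.001] for k in range(6)]).round(2))
tq()
E
```

```text
w10.png green n 210 rows 296 310 cols 310 327 bright c 303.33 318.58 210 all c 303.33
red-ish 0
w11.png green n 209 rows 296 310 cols 311 328 bright c 303.11 319.19 209 all c 303.11
red-ish 0
w12.png green n 236 rows 297 313 cols 310 327 bright c 305.59 318.77 212 all c 304.89
red-ish 0
w13.png green n 269 rows 298 315 cols 310 328 bright c 307.99 319.08 223 all c 306.63
red-ish 0
[[317.62 305.13]
 [317.62 306.69]
 [317.62 308.28]
 [317.62 309.89]
 [317.62 311.52]
 [317.62 313.17]]
t 19.1 yaw -24.85 j6 0.061 Tz -0.017 F [ 5.3 -0.1  0.5] q6 0.09 pos [ 0.5915 -0.104   0.1077]
```

Run:
```python
from h import *
for f in ['w10.png','w11.png','w12.png','w13.png']:
    p=cv2.imread('pics/'+f).astype(int); h=cv2.cvtColor(p.astype(np.uint8),cv2.COLOR_BGR2HSV).astype(int)
    s=(h[255:300,310:328,1]<110)&(h[255:300,310:328,2]>140); y,x=np.nonzero(s)
    o=(h[230:360,317:321,0]<14)&(h[230:360,317:321,1]>150)&(h[230:360,317:321,2]>150); yo,_=np.nonzero(o)
    print(f,'stripe',y.mean()+255,len(y),'wing bright rows',yo.min()+230,yo.max()+230)
```

```text
w10.png stripe 277.3677130044843 223 wing bright rows 253 339
w11.png stripe 277.31963470319636 219 wing bright rows 256 339
w12.png stripe 277.5123966942149 242 wing bright rows 257 340
w13.png stripe 277.3818181818182 220 wing bright rows 257 340
```

The stripe is unmoved while the pin top is 4.8 px lower, which gives a rise of about 3 mm, mid green. I'll stop turning, release and retreat upward.

```bash
python3 -m crank '[[0,0,0,0,0,0,0],[-0.5,0,0,0,0,0,0],[-0.5,0,0,0,0,0,0],[-0.5,0,0,0,0,0,0]]' 
python3 -m crank '[[-0.5,0,0,-2,0,0,0],[-0.5,0,0,-4,0,0,0],[-0.5,0,0,-4,0,0,0],[-0.5,0,0,-2,0,0,0],[-0.5,0,0,0,0,0,0]]'
python3 -m crank '[[-0.5,0,0,0,0,0,0],[-0.5,0,0,0,0,0,0]]'
python3 - <<'E'
from h import *
d=snap('wrist','w14.png'); tq()
p=place_of('knob_grip','wrist'); print([(x['location'],x['p']) for x in p[:1]])
E
```

```text
time: 19.5
eef_pos: [0.5895, -0.1037, 0.1066]
tcp_rot: [0.843, 0.538, -0.001, -0.001]
contact_force: [0.3, 0.3, -0.6]
opening: 0.75
time: 20.0
eef_pos: [0.5922, -0.1045, 0.2318]
tcp_rot: [0.843, 0.538, 0.002, 0.003]
contact_force: [-0.4, -0.8, 0.9]
opening: 0.747
time: 20.2
eef_pos: [0.589, -0.1034, 0.2246]
tcp_rot: [0.843, 0.538, -0.001, -0.002]
contact_force: [0.6, 0.3, 0.3]
opening: 0.749
t 20.25 yaw -24.88 j6 -0.0 Tz -0.018 F [-0.9  0.4 -0.3] q6 0.091 pos [ 0.589  -0.1034  0.2244]
[([324.6, 200.7], 0.59)]
```

View pics/w14.png

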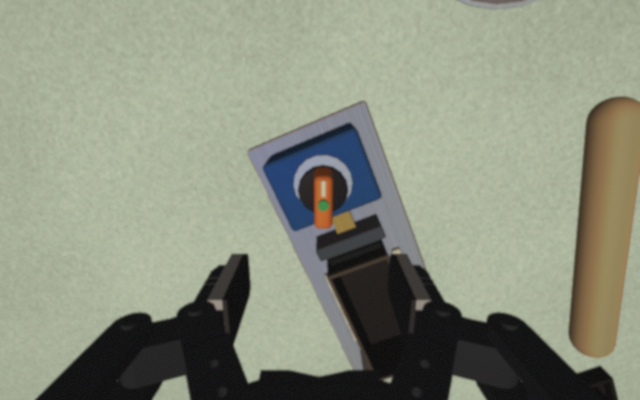

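Released: the jaw is against the tin and the green pin shows at (323,206). I'll back off for unobstructed views.

```bash
python3 -m crank '[[-0.5,4,0,-2,0,0,0],[-0.5,4,0,-2,0,0,0],[-0.5,3,0,0,0,0,0],[-0.5,0,0,0,0,0,0],[-0.5,0,0,0,0,0,0]]'
python3 - <<'E'
from h import *
tq()
for c in ['top','side','wrist']:
    d=snap(c,c+'9.png'); np.save(c+'9.npy',d,allow_pickle=True)
    for t in ['loaf_tin','spray_can','shaker','pad']:
        z={'loaf_tin':.012,'pad':.04}.get(t,0); print(c,t,[(np.round(x['location'],1).tolist(),round(x['p'],2),onz(d,x['location'],z).round(4).tolist()) for x in place_of(t,c)][:1])
p=cv2.imread('pics/top9.png'); a=cv2.resize(p[140:270,340:540],None,fx=3.9,fy=3.9,interpolation=2); cv2.imwrite('pics/top9c.png',a)
p=cv2.imread('pics/side9.png'); cv2.imwrite('pics/side9c.png',cv2.resize(p[100:200,285:375],None,fx=6,fy=6,interpolation=2))
E
```

```text
time: 20.8
eef_pos: [0.636, -0.0035, 0.2654]
tcp_rot: [0.842, 0.539, -0.001, -0.001]
contact_force: [-0.1, -0.1, 1.0]
opening: 0.747
t 20.8 yaw -24.8 j6 0.008 Tz -0.016 F [-0.1 -0.1  1. ] q6 0.268 pos [ 0.636  -0.0035  0.2654]
top loaf_tin [([461.3, 210.9], 0.59, [0.5842, -0.2594, 0.012])]
top spray_can [([178.0, 255.1], 0.91, [0.4551, 0.3034, 0.0])]
top shaker [([238.4, 174.1], 0.72, [0.6313, 0.2012, 0.0])]
top pad [([432.2, 201.2], 0.6, [0.5935, -0.1927, 0.04])]
side loaf_tin []
side spray_can [([327.2, 344.0], 0.59, [0.4487, 0.3062, 0.0])]
side shaker [([261.4, 270.8], 0.7, [0.6312, 0.1973, 0.0])]
side pad [([328.5, 144.0], 0.48, [0.5886, -0.1988, 0.04])]
wrist loaf_tin [([360.9, 340.0], 0.84, [0.5814, -0.2598, 0.012])]
wrist spray_can []
wrist shaker []
wrist pad [([350.1, 313.3], 0.74, [0.5916, -0.1921, 0.04])]
```

View pics/top9c.png

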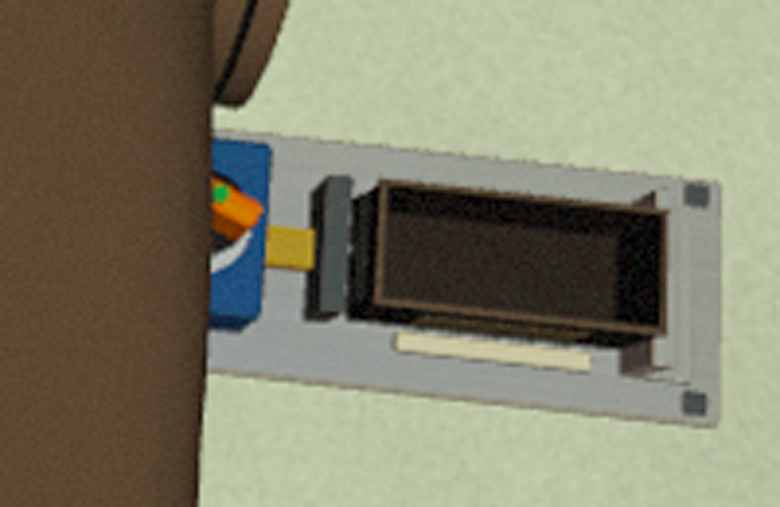

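View pics/side9c.png

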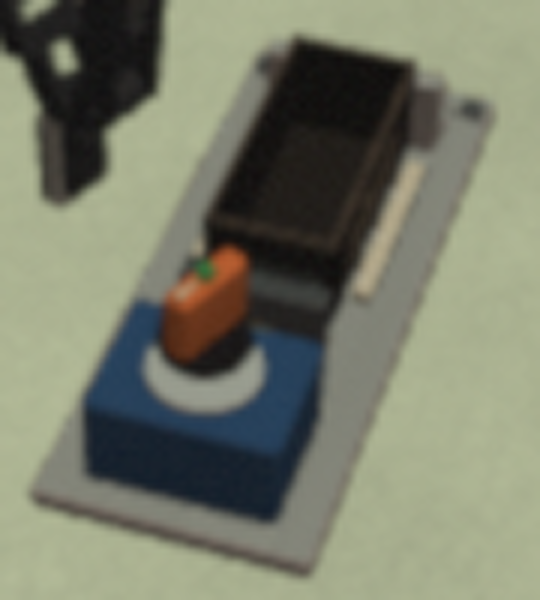

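View pics/wrist9.png

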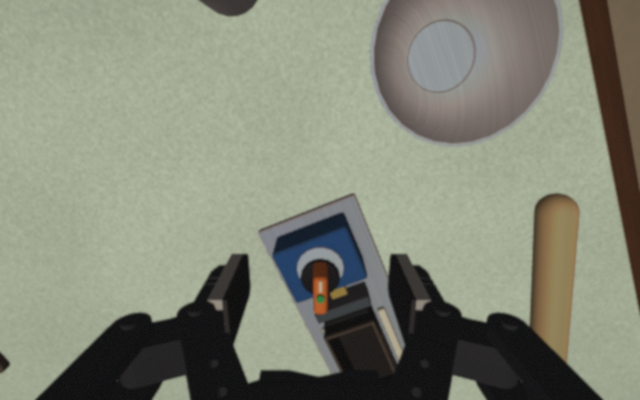

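Run:
```python
from h import *
d=np.load('top9.npy',allow_pickle=True).item()
o=np.array([.58525,-.22316])-0.010*np.array([.033,.9995]); yv=np.array([.033,.9995]); xv=np.array([.9995,-.033])
T=[onz(d,(340+x/3.9,140+y/3.9),.067) for x,y in [(383,180),(668,211),(664,335),(376,303)]]
T=np.array(T)
for t in T: print(((t[:2]-o)@xv*1000).round(1),((t[:2]-o)@yv*1000).round(1))
c=T.mean(0)[:2]-o; print('centre',(c@xv*1000).round(1),(c@yv*1000).round(1))
e=T[0]-T[1];e2=T[3]-T[2];print(np.degrees(np.arctan2(e[1],e[0])),np.degrees(np.arctan2(e2[1],e2[0])))
# predicted pin pixel, side and wrist
for n in('side','wrist','top'):
    q=np.load(n+'9.npy',allow_pickle=True).item(); print(n,proj(q,[[.5892,-.1058,.118+k*.001] for k in(0,3,5)]).round(1).tolist())
    im=q['color'][...,::-1]; u,v=proj(q,[[.5892,-.1058,.12]])[0].astype(int)
    cv2.imwrite(f'pics/pin_{n}.png',cv2.resize(np.ascontiguousarray(im[v-18:v+18,u-18:u+18]),None,fx=14,fy=14,interpolation=2))
```

```text
31.3 37.8
30.5 -101.8
-31.3 -100.4
-30.3 38.4
centre 0.0 -31.5
87.74566687028155 87.6957332840573
side [[319.1, 145.5], [319.1, 144.6], [319.1, 144.0]]
wrist [[319.2, 298.1], [319.2, 300.0], [319.2, 301.3]]
top [[395.5, 190.9], [395.8, 190.5], [396.0, 190.3]]
```

View pics/pin_side.png

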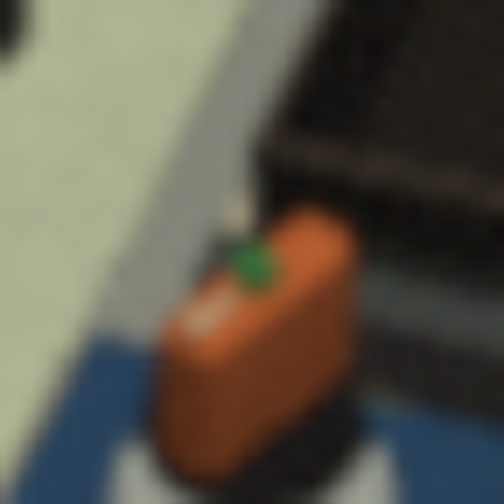

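View pics/pin_wrist.png

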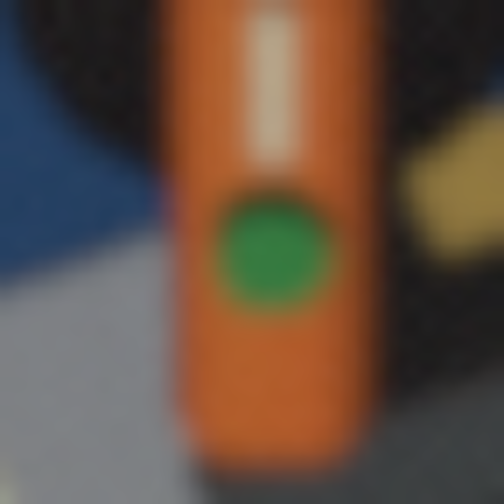

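The tin rests against the fence, centred (x=0.0 mm), its length along 87.7° against the holder's 88.1°. The pin is up and green with no red, and the can and shaker show no shift beyond measurement noise. I'll hand in.

```bash
python3 -c "
from plant import *
print(sign_off())"
```

```text
the job is handed in; nothing more can be done
None
```

The loaf tin lies flat on the holder bed, let go and clamped against the fence. The slip pin stands about 3 mm up, green with no red. I handed the job in after about 21 s of the 70 s. No verdict was reported.

- **Placing:** I gripped the tin across its width and lowered it until the bed took its weight at the expected height (contact reading about 5 N). I then released it and turned the knob about 113° clockwise in one grasp.
- **Tin position:** the last top view puts it 0.0 mm off the holder's middle line and within about 0.5° of the holder's axis, its far end against the fence.
- **Slip pin:** the 3 mm is from how far the pin top moved in the wrist view before I released the knob, with the wing's stripe as a fixed reference. After release I only looked at it again; it was still green.
- **Other things:** the spray can and shaker read within 2 to 5 mm of their start positions, which is about the measuring noise.

**Checks that failed or disagreed:**
- **Torque:** lateral forces on the tool spoiled the wrist torque reading near the end, and the joint 6 torque was no clearer, so I judged the slip from the pin alone.
- **Early slip:** from the pin, the clutch began to slip at roughly 90° of turn. I had expected about 120° from the measured gaps.
- **Clamp force:** I did not measure the pad force; I infer it from the clutch having slipped.
- **Detections:** the tin detector gave a position about 5 mm from the rim measurement along the holder and did not find the tin in the side view.

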